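Cover the photometer for its dark reading

ROBOT

A 6-joint arm with a two-finger parallel gripper is mounted at the origin on the work surface. World frame = base frame: x ahead of the robot, y to its left, z up, the work surface at z = 0. Lengths are in m, angles in degrees, forces in N, time in s.
With the tool pointing down it reaches from about 0.3 to 0.75 m from the base axis. Payload 8.5 kg.
Tool frame: the origin (TCP) lies at the very end of the fingers, on their centre line; the grasp point (between the pads) lies 19 mm behind it (env.grasp_offset is the distance from the TCP to the grasp point, in m); y points along the fingers, z is the direction in which the jaws open and shut, and the axes are right-handed (so a half turn about y gives the same grasp; the last joint's range is limited). The gripper opens to 85 mm and grips with 20 to 120 N. Pads are 22 mm wide; open, the fingers measure 114 mm over their backs; the gripper's body (76 mm by 85 mm) begins 54 mm behind the grasp point. The pads swing forward as they close: fully open they stand 13 mm farther back than shut.
Start: joints at [-81.263, 21.807, 74.336, -0, 83.858, -12.336], TCP at [0.198, -0.513, 0.231] pointing down, gripper open.
Joint ranges: [-178.18, 178.18], [-50.72, 133.34], [12.68, 142.11], [-81.47, 261.47], [9.98, 163.14], [-165.26, 165.26]. Speed limits (degrees/s): [136.94, 136.94, 180, 180, 180, 180].

INTERFACE

Orientations are given as a 3x3 rotation matrix whose columns are the frame's x, y, z axes.
In Python, from rig import env gives the robot as it stands. The module is installed in compiled form; this text tells all that it offers.
- The arm moves only by the shell command python3 -m pendant 'ROWS' [FORCE]. ROWS is JSON, a list of rows, each a list of 3 entries, a list of its own where there are three numbers: the shift along the world's x, y, z as a fraction of full scale, then the turn about the world's z as a fraction of full scale, then the opening, from 0 (shut) to 1 (fully open). A call has 1 to 12 rows; each row shifts and turns the commanded pose from where the row before left it; what a row does not reach is not made up. Full scale, the value 1, is 30 mm for a shift and 5 degrees for a turn. A row lasts 1/12 s, in which the tool goes at most 41.7 mm and 7.16 degrees, less where a joint would pass 70% of its speed; a pose out of reach is approached as far as the arm can. A call with a number of a shift or a turn outside -1 to 1 is refused whole. A call with a gripper value outside its range is refused whole. The fingers move at their own pace and stop on an object; FORCE is the grip in N (left out, the last holds). Time passes only in rows, so rows that do not move let the fingers close. It gives the time, the measured TCP pose, the force and the opening at its end, in the units of the state.
- env.observe(): the state, without advancing time (a new reading comes with each control period).
- env.get_image(name): name is "scene" or "top" or "wrist"; returns (picture, depth): 420x560x3 uint8, red, green, blue; 420x560 float32, m along the optical axis (not along the pixel's ray), 0 where there is no reading.
- env.camera_model(name): a dict with "camera_matrix" (3x3 intrinsics, pixels), "R" (3x3) and "t" (3): a world point X has camera coordinates R X + t; the wrist camera has in their place "tool_from_camera" (4x4, takes a point from camera to tool coordinates, whose origin is the TCP and whose axes are the tool frame's). Camera axes: x right, y down, z forward; pixel columns grow to the right and rows downward; lengths in m; the calibration is good to about 2 mm. A picture is of the moment at which its call begins: read the wrist's pose just before it. camera_model takes no time and is no camera call.
- env.close_job(): hands the job in, once; it reports no verdict.
The state is a dict: "time_s": time; "q": joint angles; "qvel": joint speeds; "joint_efforts": joint torques, N m; "position": TCP position; "tool_rot": TCP orientation; "ft_force": force on the tool from outside, world axes, zero at the start; "wrist_torque": the same for the moment, N m; "grip_width": finger opening in m.
Only numpy, scipy, OpenCV 4.12 (cv2) and the standard library are available. Lean on these libraries where they do the work, as an engineer would, in place of code of your own. Each camera call takes 0.05 s, during which the arm holds its last target.

TASK

Get the bench photometer ready for its dark reading: first turn the selector knob on its top to the long mark on the dial and leave it there, then take the round light cover with the straight bar handle from the bench and press it, plug first, into the sample well until it snaps past the catches and sits fully home, flush on the collar. Keep pressing: finish while your fingers still hold the cover and push it firmly down, do not let go of it. Leave everything else on the bench where it is.

Things in the scene. Friction and masses are not known exactly. Their poses are not given: they have to be found in the camera images.
- photometer: bench photometer, low white case 200 x 280 x 85 mm (x, y, z), fixed to the bench; origin at the centre of its underside, z up, its front (small display) faces its own -x; the sample well is on its +y half, the selector knob on its -y half, both on its top
- collar: black round collar of the sample well, 74 mm outside diameter, 14 mm high, on top of the case (axis at 0, +70 mm in the case's frame); origin at the centre of its underside, z up; the bore is 47 mm wide; the well is at least 33 mm deep from the collar's top; the cover's flange seats on its flat top
- well (a point): centre of the collar's top face, mouth of the well, 99 mm above the bench, z up. Three sprung steel balls (10 mm) stand 5 mm into the bore, centred 9 mm below this point: they resist the cover's plug with 10 to 20 N at depths of 9 to 15 mm, then the force drops suddenly and they draw the plug in to nearly its full depth (24 mm), where the flange meets the hard collar
- knob (a joint): selector knob on the dial, rad; grows clockwise seen from above; five sprung click positions at 0, 0.6, 1.2, 1.8 and 2.4; the long mark is at 1.8. Turning takes less than 0.1 N m
- knob_grip (a point): on the knob's vertical axis, at gripping height, 34 mm above the case top. The knob is a black upright bar 44 mm long, 13 mm wide, its top 7 mm above this point, standing on a disc 48 mm wide whose top lies 23 mm below this point; local x runs along the bar to the pointer end, z up
- knob_pointer (a point): tip of the knob's pointer, a small nose at one end of the bar near the dial, 35 mm from the axis; a white line on the bar's top points the same way
- long_mark (a point): middle of the one long mark (16 x 5 mm) on the flat aluminium dial, 46 mm from the knob's axis; the other four marks are short (5 mm)
- cover: grey light cover, plug down on the bench; origin under the plug's centre, z up, x along the bar handle. Plug round (any yaw fits), 24 mm long, 44 mm across at its bead, chamfered from 34 mm over the lowest 6 mm, neck 36 mm above 12 mm; flange 68 mm across, at heights 24 to 32 mm; bar handle 44 x 14 mm, at 32 to 62 mm; 80 to 170 g. Fully home its origin is 24 mm below well
- cover_handle (a point): point in the cover's bar handle to grip at, on its axis, 54 mm above the cover's origin; axes as the cover
- blank_cap: bystander: another grey cap, for a different well, with a round knob grip (26 mm) and a wider 60 mm plug, 80 mm flange, 54 mm tall; origin under its centre; may stand on either side of the photometer
- reagent_bottle: bystander: amber bottle, 68 mm wide, 150 mm tall; origin under its centre
- white_jar: bystander: white jar, 60 mm wide, 90 mm tall; origin under its centre
- beaker: bystander: glass beaker, 70 mm wide, 85 mm tall; origin under its centre
- dish: bystander: shallow glass dish, 90 mm wide, 16 mm tall; origin under its centre
- spatula: bystander: steel lab spoon, 170 mm long, lying flat along its x; origin under its middle

How it is judged (in metres and radians):
On the way, in this order (a step that is already met when the one before it is completed fails the run):
1. the selector knob is turned to the long mark (value of joint knob between 1.6 and 2 rad), for 0.3 s.
2. the cover has snapped in and sits fully home on the collar, the knob still on the long mark (all of step 1 and z of cover in the frame of well below -0.0215 m and horizontal distance between cover and well below 0.003 m and angle between cover's own z axis and vertical below 0.08 rad), for 0.2 s.
At the end, for the whole second after the job is handed in: Knob at 1.8 within 0.2 rad; cover home in the well (origin at least 21.5 mm below the collar top, within 3 mm of the well axis, tilt under 0.08 rad), touched by the fingers with over 2 N and pressed on the collar with over 5 N (its own weight gives about 1 N) (all of step 2 and contact force between cover and collar above 5 N and contact force between the fingers and cover above 2 N); the arm keeps its last pose, push and grip.
It fails at once if a bystander (blank cap, bottle, jar, beaker, dish or spoon) is displaced by more than 30 mm (distance of any of blank_cap, reagent_bottle, white_jar, beaker, dish, spatula from where it was at the start of the episode above 0.03 m).
It also fails if it takes over 67 s, if anything falls off the work surface, if the arm or the gripper's body presses on something with over 40 N, if the wrist force passes 120 N, or if a joint passes its speed limit or range.

## Working session

There is one attempt and no reset: what is moved stays moved. The work goes in short steps, Python scripts to look and compute and a shell command to move; the robot and the scene stay as the last step left them, time stands still between calls to the robot, and variables do not carry over. Pictures are saved under pics/ and viewed, and the job is handed in when it is done.

```bash
mkdir -p pics; cat > h.py <<'E'
import numpy as np, cv2
from rig import env
def pts(name, s=None):
    s=env.observe(); im,d=env.get_image(name); m=env.camera_model(name); K=np.array(m["camera_matrix"])
    v,u=np.mgrid[:d.shape[0],:d.shape[1]]
    P=np.stack([(u-K[0,2])/K[0,0]*d,(v-K[1,2])/K[1,1]*d,d],-1)
    if "R" in m: W=(P-np.array(m["t"]))@np.array(m["R"])
    else:
        T=np.array(m["tool_from_camera"]); W=(P@T[:3,:3].T+T[:3,3])@np.array(s["tool_rot"]).T+np.array(s["position"])
    W[d==0]=np.nan
    return im,d,W
def save(im,f): cv2.imwrite("pics/"+f,im[...,::-1])
E
python3 - <<'E'
from h import *
s=env.observe()
for k in s: print(k,np.round(s[k],3).tolist())
for n in ("top","scene"):
    im,d,W=pts(n); save(im,n+"0.png"); np.save(n+"0.npy",W); np.save(n+"0im.npy",im)
E
```

```text
time_s 0.0
q [-81.261, 21.839, 74.387, 0.001, 83.859, -12.336]
qvel [0.007, -0.027, -0.145, -0.063, -0.062, 0.032]
joint_efforts [0.002, -44.846, -23.128, -0.0, 0.005, -0.0]
position [0.198, -0.513, 0.231]
tool_rot [[-0.933, -0.0, 0.36], [-0.36, 0.001, -0.933], [-0.0, -1.0, -0.001]]
ft_force [0.556, -0.208, -1.162]
wrist_torque [-0.024, -0.01, -0.009]
grip_width 0.085
```

View pics/top0.png

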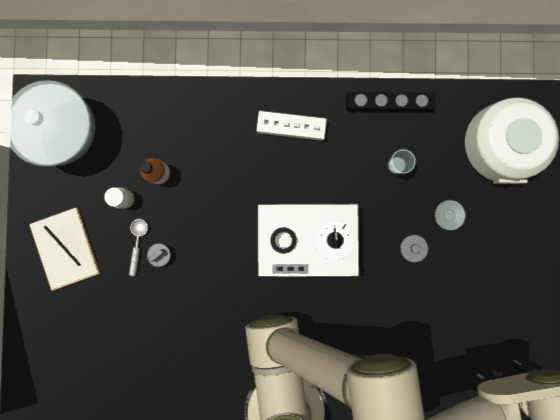

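View pics/scene0.png

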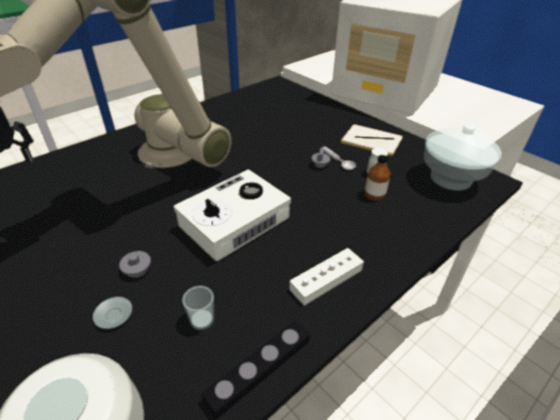

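The top view shows the photometer, with its well at about (285,240) and its knob at about (335,240). The cover with the bar handle is at (158,255), close to the spoon at (135,250). The blank cap is at (414,248).

```bash
python3 - <<'E'
from h import *
W=np.load("top0.npy"); im=np.load("top0im.npy")
for n,(u,v) in dict(case=(300,215),collar=(285,229),collarR=(297,240),knob=(335,240),cover=(158,255),spoon=(133,262),cap=(414,248),jar=(117,197),bottle=(150,166)).items(): print(n,np.round(W[v,u],4))
def box(z0,z1,u0,u1,v0,v1):
    S=W[v0:v1,u0:u1].reshape(-1,3); S=S[(S[:,2]>z0)&(S[:,2]<z1)]
    print(len(S),S.mean(0).round(4),S.min(0).round(4),S.max(0).round(4)); return S
c=box(.075,.093,250,365,200,280); 
r=cv2.minAreaRect(c[:,:2].astype(np.float32)*1000); print(r)
col=box(.094,.105,265,305,220,262); print(cv2.minEnclosingCircle(col[:,:2].astype(np.float32)*1000))
k=box(.105,.15,315,355,220,262); print(cv2.minAreaRect(k[:,:2].astype(np.float32)*1000))
cv=box(.018,.045,143,175,238,272); print(cv2.minEnclosingCircle(cv[:,:2].astype(np.float32)*1000))
hd=box(.05,.08,143,175,238,272); print(cv2.minAreaRect(hd[:,:2].astype(np.float32)*1000))
a=cv2.resize(im[205:280,255:362],None,fx=7,fy=7,interpolation=cv2.INTER_CUBIC); save(a,"case_z.png")
a=cv2.resize(im[210:290,110:190],None,fx=7,fy=7,interpolation=cv2.INTER_CUBIC); save(a,"cov_z.png")
E
```

```text
case [ 0.5766 -0.0336  0.0846]
collar [0.5367 0.0082 0.1023]
collarR [ 0.5062 -0.0259  0.0868]
knob [ 0.5085 -0.1288  0.1247]
cover [0.4574 0.3716 0.0618]
spoon [0.4329 0.4583 0.0146]
cap [ 0.4869 -0.3619  0.0583]
jar [0.6209 0.484  0.09  ]
bottle [0.7027 0.3761 0.1469]
6254 [ 0.5067 -0.0583  0.086 ] [ 0.4061 -0.1963  0.0757] [0.607  0.0855 0.093 ]
((506.47802734375, -55.638885498046875), (197.81207275390625, 280.1086730957031), 0.7286461591720581)
313 [0.5062 0.0144 0.0991] [ 0.4697 -0.0202  0.0941] [0.5474 0.0497 0.1045]
((512.2009887695312, 17.218509674072266), 43.037986755371094)
89 [ 0.5076 -0.1297  0.124 ] [ 0.4866 -0.1375  0.1064] [ 0.5303 -0.1233  0.1309]
((508.42022705078125, -130.32603454589844), (43.912174224853516, 13.332483291625977), 2.2267580032348633)
339 [0.457  0.377  0.0324] [0.4233 0.3462 0.0231] [0.488  0.4125 0.0442]
((457.4632263183594, 379.3173828125), 34.488948822021484)
85 [0.4572 0.3776 0.0604] [0.4395 0.3588 0.0506] [0.4745 0.3976 0.0701]
((456.9208068847656, 378.5569763183594), (14.496988296508789, 43.84537887573242), 39.382896423339844)
```

View pics/case_z.png

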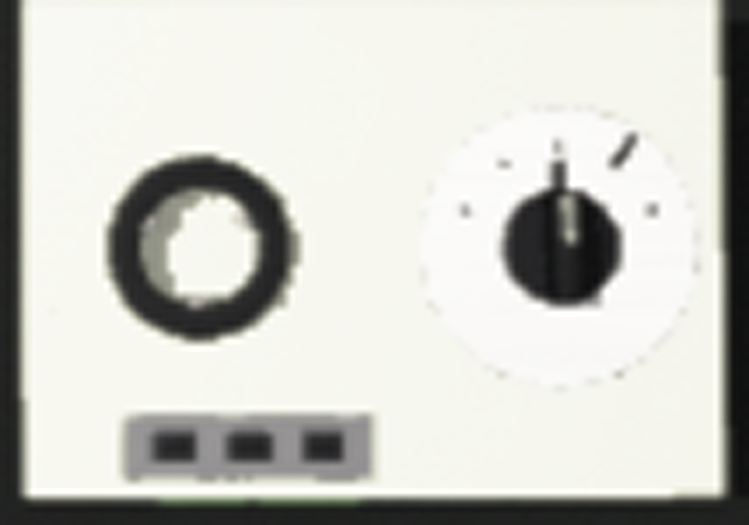

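View pics/cov_z.png

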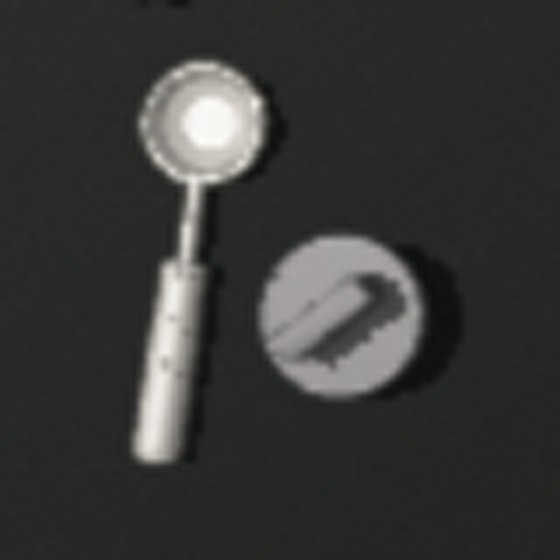

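The knob's pointer is at the third mark (1.2 rad). The long mark is one click clockwise, about -34.4° about world z. Next I move near the knob and line the jaws up across the bar.

```bash
python3 -m pendant '[[[0.8,0.97,0],-0.35,1],[[0.8,0.97,0],-0.35,1],[[0.8,0.97,0],-0.35,1],[[0.8,0.97,0],-0.35,1],[[0.8,0.97,0],-0.35,1],[[0.8,0.97,0],-0.35,1],[[0.8,0.97,0],-0.35,1],[[0.8,0.97,0],-0.35,1],[[0.8,0.97,0],-0.35,1],[[0.8,0.97,0],-0.35,1],[[0.8,0.97,0],-0.35,1],[[0.8,0.97,0],-0.35,1]]' 40
python3 -m pendant '[[[0.7,0.9,0],0,1],[[0,0,0],0,1],[[0,0,0],0,1]]'
python3 - <<'E'
from h import *
s=env.observe(); print(s["position"],s["tool_rot"],s["q"])
im,d,W=pts("wrist"); save(im,"w1.png"); np.save("w1.npy",W)
E
```

```text
time_s: 1.1
position: [0.4865, -0.1622, 0.2311]
tool_rot: [[-1.0, -0.0, -0.0], [0.0, 0.0, -1.0], [0.0, -1.0, -0.0]]
ft_force: [1.3, -0.3, -0.5]
grip_width: 0.085
time_s: 1.35
position: [0.5072, -0.1357, 0.2308]
tool_rot: [[-1.0, -0.001, 0.004], [-0.004, 0.0, -1.0], [0.001, -1.0, -0.0]]
ft_force: [-0.8, -0.1, 0.0]
grip_width: 0.0851
[ 0.50716057 -0.13569517  0.23083745] [[-9.99989805e-01 -9.09790482e-04  4.42282650e-03]
 [-4.42310101e-03  2.99941888e-04 -9.99990173e-01]
 [ 9.08454951e-04 -9.99999541e-01 -3.03962925e-04]] [-2.79073650e+01  1.93394147e+01  7.82717642e+01 -9.29163953e-03
  8.24429298e+01  6.18404433e+01]
```

View pics/w1.png

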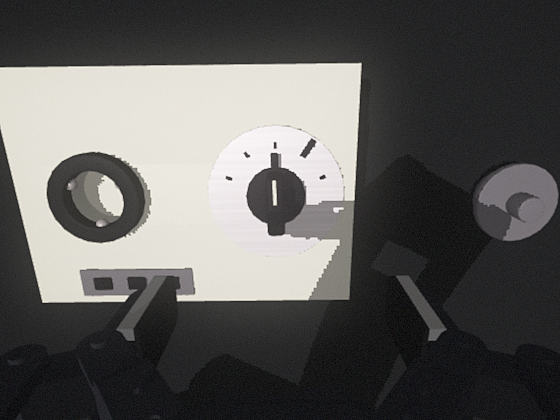

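The wrist view shows the knob bar at about (275,200), with its pointer up at (275,160). The long mark is at (308,148) and the collar at (97,196).

```bash
python3 - <<'E'
from h import *
W=np.load("w1.npy"); im=cv2.imread("pics/w1.png")[...,::-1]; g=im.mean(2)
def sel(z0,z1,u0,u1,v0,v1,extra=None):
    m=np.zeros(g.shape,bool); m[v0:v1,u0:u1]=True
    m&=(W[...,2]>z0)&(W[...,2]<z1)
    if extra is not None: m&=extra
    return W[m]
k=sel(.118,.14,240,310,140,245); print("bar",len(k),np.median(k[:,2]),cv2.minAreaRect(k[:,:2].astype(np.float32)*1000))
c=sel(.094,.105,30,170,140,255); print("collar",len(c),np.median(c[:,2]),cv2.minEnclosingCircle(c[:,:2].astype(np.float32)*1000), c.min(0),c.max(0))
e=cv2.fitEllipse
ca=sel(.08,.09,0,370,50,310); print("case",np.median(ca[:,2]),cv2.minAreaRect(ca[:,:2].astype(np.float32)*1000))
# dial disc ellipse / marks
dk=g<110
n,l,st,ce=cv2.connectedComponentsWithStats(((dk)).astype(np.uint8)[120:200,210:345])
for i in range(1,n):
    if 4<st[i,4]<600: 
        P=W[120:200,210:345][l==i]; print("mark",st[i,4],ce[i]+[210,120],np.nanmean(P,0).round(4))
# robust circle of collar's outer edge
hull=cv2.convexHull(c[:,:2].astype(np.float32)*1000)[:,0]
A=np.c_[2*hull,np.ones(len(hull))];x=np.linalg.lstsq(A,(hull**2).sum(1),rcond=None)[0];print("circ",x[:2],np.sqrt(x[2]+x[0]**2+x[1]**2))
E
```

```text
bar 1038 0.1252966275322429 ((506.2945861816406, -130.43478393554688), (44.36946105957031, 12.952082633972168), 2.382997751235962)
collar 4200 0.0984261218541838 ((503.79559326171875, 14.078802108764648), 37.18135452270508) [ 0.46685562 -0.02284665  0.0940249 ] [0.54064133 0.05082633 0.101257  ]
case 0.08481517371249472 ((504.3665771484375, -54.8411865234375), (201.0705108642578, 281.6979064941406), 0.9218504428863525)
mark 119 [307.99159664 147.81512605] [ 0.5449 -0.1554  0.0888]
mark 12 [274.5 144.5] [ 0.5473 -0.1292  0.0886]
mark 16 [246.4375 154.5   ] [ 0.5394 -0.1071  0.0887]
mark 16 [322.375 176.75 ] [ 0.5218 -0.1677  0.0887]
mark 14 [228.5 178. ] [ 0.5205 -0.0922  0.089 ]
circ [503.85013685  14.09301591] 36.782029779106715
```

```bash
python3 -m pendant '[[[-0.03,0.18,0],0.4,0.6],[[0,0,-0.7],0,0.6],[[0,0,-0.7],0,0.6],[[0,0,-0.7],0,0.5],[[0,0,-0.7],0,0.5],[[0,0,-0.7],0,0.5],[[0,0,-0.7],0,0.5],[[0,0,0],0,0.5],[[0,0,0],0,0.5]]'
python3 -c "
from h import *
im,d,W=pts('wrist'); save(im,'w2.png')"
```

```text
time_s: 2.15
position: [0.5051, -0.1325, 0.1052]
tool_rot: [[-0.999, -0.002, 0.035], [-0.035, 0.001, -0.999], [0.002, -1.0, -0.001]]
ft_force: [0.3, 0.0, 0.7]
grip_width: 0.0425
```

View pics/w2.png

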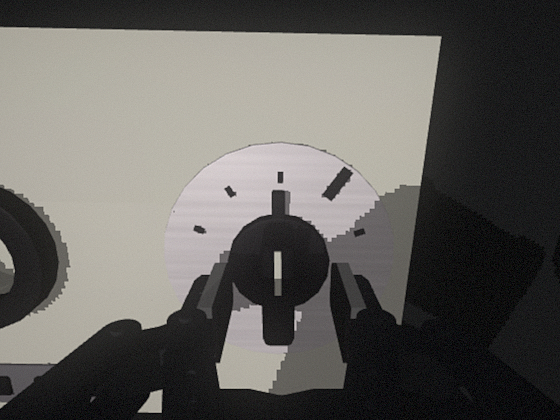

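The open jaws straddle the knob bar at (278,275). I correct by 2 mm and close.

```bash
python3 -m pendant '[[[0.04,0.07,-0.07],0,0.5],[[0,0,0],0,0.1],[[0,0,0],0,0],[[0,0,0],0,0],[[0,0,0],0,0],[[0,0,0],0,0],[[0,0,0],0,0]]' 40
```

```text
time_s: 2.78
position: [0.5074, -0.1309, 0.1043]
tool_rot: [[-0.999, 0.002, 0.036], [-0.036, -0.003, -0.999], [-0.001, -1.0, 0.003]]
ft_force: [-3.2, -6.8, 3.2]
grip_width: 0.0124
```

```bash
python3 -m pendant '[[[0,0,0],-0.63,0],[[0,0,0],-0.63,0],[[0,0,0],-0.63,0],[[0,0,0],-0.63,0],[[0,0,0],-0.63,0],[[0,0,0],-0.63,0],[[0,0,0],-0.63,0],[[0,0,0],-0.63,0],[[0,0,0],-0.63,0],[[0,0,0],-0.63,0],[[0,0,0],-0.63,0],[[0,0,0],0,0]]'
python3 -m pendant '[[[0,0,0],0,0],[[0,0,0],0,0],[[0,0,0],0,0],[[0,0,0],0,0]]'
python3 -c "
from h import *
im,d,W=pts('wrist'); save(im,'w3.png')
s=env.observe(); R=s['tool_rot']; print(np.degrees(np.arctan2(R[1,2],R[0,2])), s['wrist_torque'])"
```

```text
time_s: 3.78
position: [0.5075, -0.131, 0.1042]
tool_rot: [[-0.841, 0.002, -0.541], [0.541, -0.003, -0.841], [-0.003, -1.0, 0.002]]
ft_force: [-2.6, -8.4, 3.8]
grip_width: 0.0123
time_s: 4.12
position: [0.5075, -0.1311, 0.1043]
tool_rot: [[-0.843, 0.002, -0.538], [0.538, -0.003, -0.843], [-0.003, -1.0, 0.002]]
ft_force: [-2.6, -7.2, 3.8]
grip_width: 0.0122
-122.58284750277853 [-1.07053141  0.25297636 -0.04183409]
```

View pics/w3.png

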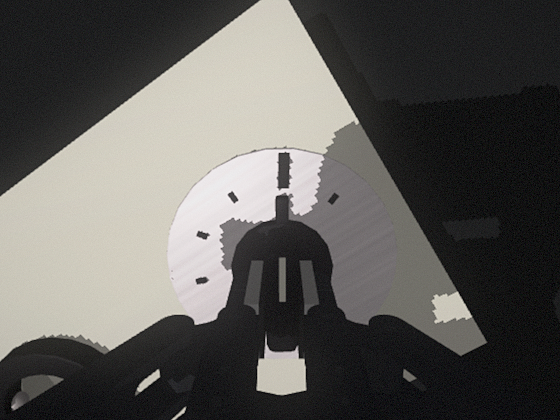

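The pointer at (282,208) lines up with the long mark at (284,170). I release, rise and check.

```bash
python3 -m pendant '[[[0,0,0],0,0.3],[[0,0,0],0,0.5],[[0,0,0],0,0.5],[[0,0,0],0,0.5],[[0,0,0.4],0,0.5],[[0,0,0.8],0,0.5],[[0,0,0.9],0,0.5],[[0,0,0.9],0,0.5],[[0,0,0.9],0,0.5],[[0,0,0.5],0,0.5],[[0,0,0],0,0.5]]'
python3 - <<'E'
from h import *
im,d,W=pts('wrist'); save(im,'w4.png'); np.save("w4.npy",W)
m=(W[...,2]>.118)&(W[...,2]<.14)&(np.hypot(W[...,0]-.506,W[...,1]+.130)<.03)
k=W[m]; print("bar",len(k),cv2.minAreaRect(k[:,:2].astype(np.float32)*1000))
m=(W[...,2]>.094)&(W[...,2]<.105)&(np.hypot(W[...,0]-.504,W[...,1]-.014)<.045)
c=W[m]; print(len(c),cv2.minEnclosingCircle(c[:,:2].astype(np.float32)*1000))
E
```

```text
time_s: 5.08
position: [0.5081, -0.1298, 0.2386]
tool_rot: [[-0.843, 0.006, -0.538], [0.538, -0.003, -0.843], [-0.006, -1.0, -0.001]]
ft_force: [0.7, 0.1, 0.3]
grip_width: 0.0426
bar 963 ((506.41021728515625, -130.5670623779297), (12.224233627319336, 43.09636306762695), 57.68384552001953)
3184 ((503.7216491699219, 14.713235855102539), 37.47173309326172)
```

View pics/w4.png

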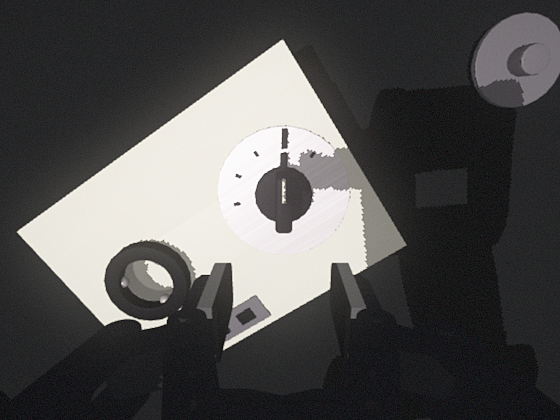

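The release went cleanly and the knob still points at the long mark, with the bar at -32.3° against the mark at -33°. Now over to the cover.

```bash
python3 -m pendant '[[[-0.1,1,0],-0.3,0.6],[[-0.1,1,0],-0.3,0.6],[[-0.1,1,0],-0.3,0.6],[[-0.1,1,0],-0.3,0.6],[[-0.1,1,0],-0.3,0.6],[[-0.1,1,0],-0.3,0.6],[[-0.1,1,0],-0.3,0.6],[[-0.1,1,0],-0.3,0.6],[[-0.1,1,0],-0.3,0.6],[[-0.1,1,0],-0.3,0.6],[[-0.1,1,0],-0.3,0.6],[[-0.1,1,0],-0.3,0.6]]'
python3 -m pendant '[[[-0.1,1,0],0,0.6],[[-0.1,1,0],0,0.6],[[-0.1,1,0],0,0.6],[[-0.1,1,0],0,0.6],[[-0.1,0.6,0],0,0.6],[[0,0,0],0,0.6],[[0,0,0],0,0.6]]'
python3 - <<'E'
from h import *
s=env.observe(); R=s['tool_rot']; print(np.degrees(np.arctan2(R[1,2],R[0,2])),s["position"])
im,d,W=pts('wrist'); save(im,'w5.png'); np.save("w5.npy",W)
r=np.hypot(W[...,0]-.457,W[...,1]-.378)
k=W[(W[...,2]>.054)&(W[...,2]<.07)&(r<.03)]; print("bar",len(k),np.median(k[:,2]),cv2.minAreaRect(k[:,:2].astype(np.float32)*1000))
c=W[(W[...,2]>.025)&(W[...,2]<.038)&(r<.042)]; print(len(c),np.median(c[:,2]),cv2.minEnclosingCircle(c[:,:2].astype(np.float32)*1000))
E
```

```text
time_s: 6.13
position: [0.4701, 0.2319, 0.2336]
tool_rot: [[-0.634, -0.003, -0.773], [0.773, -0.001, -0.634], [0.001, -1.0, 0.002]]
ft_force: [0.0, -0.7, 0.2]
grip_width: 0.0513
time_s: 6.72
position: [0.4614, 0.3563, 0.2339]
tool_rot: [[-0.65, -0.006, -0.76], [0.76, 0.008, -0.65], [0.01, -1.0, -0.001]]
ft_force: [0.2, -0.2, 0.3]
grip_width: 0.0515
-139.44746454069818 [0.46137068 0.35632608 0.23391295]
bar 699 0.06120034097042887 ((454.42864990234375, 379.6367492675781), (13.88765811920166, 42.90620803833008), 39.6386833190918)
2740 0.03156721189592082 ((453.8516540527344, 380.0479431152344), 33.965755462646484)
```

View pics/w5.png

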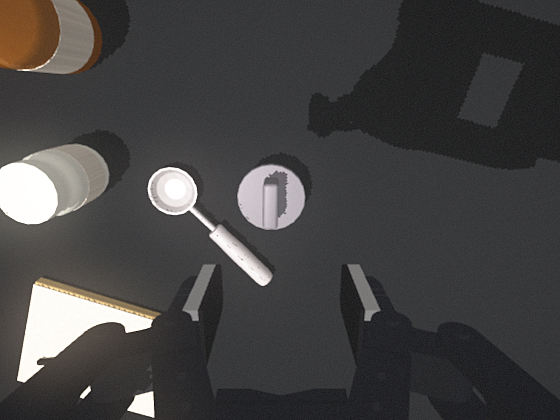

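The cover is at (454, 380) mm with its handle aligned to the jaws, at (270,200) in the picture. The spoon's handle end is at (268,280), and the jaws stay above it.

```bash
python3 -m pendant '[[[-0.24,0.78,0],-0.2,0.5],[[0,0,-0.9],0,0.5],[[0,0,-0.9],0,0.5],[[0,0,-0.9],0,0.5],[[0,0,-0.9],0,0.5],[[0,0,-0.9],0,0.5],[[0,0,-0.8],0,0.5],[[0,0,-0.5],0,0.5],[[0,0,0],0,0.5],[[0,0,0],0,0.5]]'
python3 -c "
from h import *
im,d,W=pts('wrist'); save(im,'w6.png')"
```

```text
time_s: 7.6
position: [0.4614, 0.3655, 0.0606]
tool_rot: [[-0.656, -0.01, -0.755], [0.754, 0.02, -0.656], [0.022, -1.0, -0.006]]
ft_force: [0.2, 0.5, 0.6]
grip_width: 0.0429
```

View pics/w6.png

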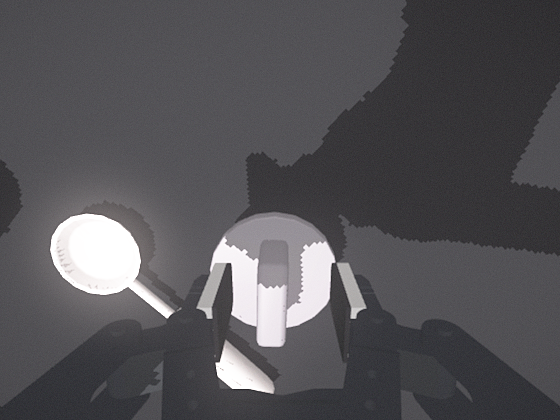

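```bash
python3 -m pendant '[[[0,0,0],0,0.5],[[0,0,0],0,0.5],[[0,0,0],0,0.5],[[0,0,0],0,0.5]]'; python3 -m pendant '[[[-0.12,0.24,0],0,0.5],[[-0.12,0.24,0],0,0.5],[[0,0,0],0,0.5],[[0,0,0],0,0.5]]'
```

```text
time_s: 7.98
position: [0.4614, 0.3661, 0.0612]
tool_rot: [[-0.657, -0.008, -0.754], [0.754, 0.021, -0.657], [0.021, -1.0, -0.007]]
ft_force: [-0.0, 0.2, -0.5]
grip_width: 0.043
time_s: 8.32
position: [0.4553, 0.3774, 0.0604]
tool_rot: [[-0.662, -0.012, -0.749], [0.749, 0.025, -0.662], [0.027, -1.0, -0.008]]
ft_force: [0.6, -0.1, -1.0]
grip_width: 0.0424
```

```bash
python3 -c "
from h import *
s=env.observe(); print(np.round(s['q'],2),np.round(s['joint_efforts'],1)); print(np.round(s['tool_rot'],4)); R=s['tool_rot'];print(np.degrees(np.arctan2(R[1,2],R[0,2])),s['position'])"
python3 -m pendant '[[[-0.05,0.1,-0.25],0,0.5],[[0,0,-0.25],0,0.5],[[0,0,-0.25],0,0.5],[[0,0,0],0,0.5],[[0,0,0],0,0.5],[[0,0,0],0,0.5]]'
```

```text
[ 27.48  35.4   81.41   1.79  63.13 165.22] [  0.3 -52.1 -18.3   0.1   0.    0. ]
[[-0.6619 -0.0118 -0.7495]
 [ 0.7491  0.0253 -0.662 ]
 [ 0.0267 -0.9996 -0.0079]]
-138.54852949487696 [0.4552853  0.37736131 0.0603767 ]
time_s: 8.82
position: [0.4547, 0.379, 0.0378]
tool_rot: [[-0.663, -0.012, -0.749], [0.748, 0.027, -0.663], [0.028, -1.0, -0.008]]
ft_force: [0.2, 0.7, -0.7]
grip_width: 0.0429
```

Joint 6 is at its limit (165.2°), which explains the tilt and the shortfall. I'll rise and give the gripper a half turn back, which is the same grasp.

```bash
python3 -m pendant '[[[0,0,0],0.5,0.5],[[0,0,0.4],0,0.5],[[0,0,0.9],0,0.5],[[0,0,0.9],0,0.5],[[0,0,0.9],1,0.5],[[0,0,0.9],1,0.5],[[0,0,0.5],1,0.5],[[0,0,0],1,0.5],[[0,0,0],1,0.5],[[0,0,0],1,0.5],[[0,0,0],1,0.5],[[0,0,0],1,0.5]]'
python3 -m pendant '[[[0,0,0],1,0.5],[[0,0,0],1,0.5],[[0,0,0],1,0.5],[[0,0,0],1,0.5],[[0,0,0],1,0.5],[[0,0,0],1,0.5],[[0,0,0],1,0.5],[[0,0,0],1,0.5],[[0,0,0],1,0.5],[[0,0,0],1,0.5],[[0,0,0],1,0.5],[[0,0,0],1,0.5]]'
python3 -m pendant '[[[0,0,0],1,0.5],[[0,0,0],1,0.5],[[0,0,0],1,0.5],[[0,0,0],1,0.5],[[0,0,0],1,0.5],[[0,0,0],1,0.5],[[0,0,0],1,0.5],[[0,0,0],1,0.5],[[0,0,0],1,0.5],[[0,0,0],1,0.5],[[0,0,0],1,0.5],[[0,0,0],1,0.5]]'
python3 -m pendant '[[[0,0,0],0,0.5],[[0,0,0],0,0.5]]'
python3 - <<'E'
from h import *
s=env.observe(); R=s['tool_rot']; print(np.degrees(np.arctan2(R[1,2],R[0,2])),s["position"],np.round(s['q'],1))
im,d,W=pts('wrist'); save(im,'w7.png'); np.save("w7.npy",W)
r=np.hypot(W[...,0]-.454,W[...,1]-.38)
k=W[(W[...,2]>.054)&(W[...,2]<.07)&(r<.03)]; print("bar",len(k),np.median(k[:,2]),cv2.minAreaRect(k[:,:2].astype(np.float32)*1000))
c=W[(W[...,2]>.025)&(W[...,2]<.038)&(r<.042)]; print(len(c),np.median(c[:,2]),cv2.minEnclosingCircle(c[:,:2].astype(np.float32)*1000))
E
```

```text
time_s: 9.82
position: [0.4546, 0.379, 0.1733]
tool_rot: [[-0.995, -0.027, -0.1], [0.1, 0.012, -0.995], [0.028, -1.0, -0.009]]
ft_force: [-0.7, 0.9, -0.7]
grip_width: 0.0428
time_s: 10.82
position: [0.4546, 0.379, 0.1733]
tool_rot: [[-0.584, -0.023, 0.812], [-0.812, -0.018, -0.584], [0.028, -1.0, -0.008]]
ft_force: [0.6, 0.0, 0.2]
grip_width: 0.0429
time_s: 11.82
position: [0.4546, 0.379, 0.1732]
tool_rot: [[0.411, 0.004, 0.912], [-0.911, -0.029, 0.411], [0.028, -1.0, -0.008]]
ft_force: [-0.4, 0.4, 0.4]
grip_width: 0.0428
time_s: 11.98
position: [0.4546, 0.379, 0.1732]
tool_rot: [[0.405, 0.004, 0.914], [-0.914, -0.029, 0.405], [0.028, -1.0, -0.008]]
ft_force: [0.9, 0.6, -0.1]
grip_width: 0.0421
23.869266712095257 [0.45458042 0.37900487 0.17315062] [29.1 29.  72.3 -1.6 79.4  5.5]
bar 1084 0.061026988647862414 ((454.8310546875, 380.74615478515625), (14.050989151000977, 43.37819290161133), 39.25860595703125)
4013 0.03139566545789055 ((455.14105224609375, 380.4850158691406), 33.94932174682617)
```

View pics/w7.png

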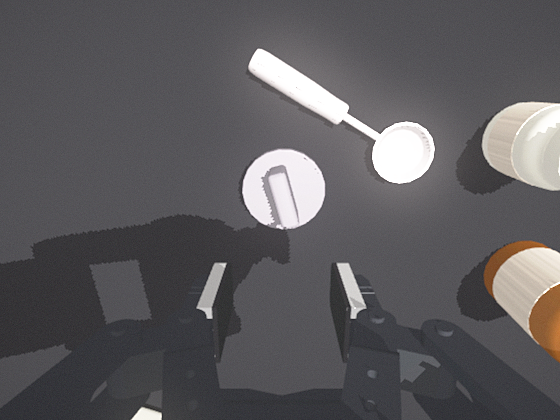

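The half turn is done. The 1.6° tilt that the limit left in the tool stays constant under shifts and z-turns, so a cover gripped upright stays upright. In the picture the bar is at (282,198). It needs +15.4° of turn and a drop of 136 mm.

```bash
python3 -m pendant '[[[0.02,0.04,0],0.8,0.5],[[0,0,0],0.8,0.5],[[0,0,0],0.8,0.5],[[0,0,-0.5],0.68,0.5],[[0,0,-0.8],0,0.5],[[0,0,-0.8],0,0.5],[[0,0,-0.8],0,0.5],[[0,0,-0.7],0,0.5],[[0,0,-0.5],0,0.5],[[0,0,-0.3],0,0.5],[[0,0,0],0,0.5],[[0,0,0],0,0.5]]'
python3 -c "
from h import *
im,d,W=pts('wrist'); save(im,'w8.png')
s=env.observe(); R=s['tool_rot']; print(np.degrees(np.arctan2(R[1,2],R[0,2])),s['position'],np.round(s['q'],1))"
```

```text
time_s: 13.03
position: [0.4554, 0.3803, 0.0412]
tool_rot: [[0.634, 0.012, 0.773], [-0.773, -0.027, 0.634], [0.028, -1.0, -0.008]]
ft_force: [0.5, -0.1, 1.1]
grip_width: 0.0429
39.379828314692865 [0.45567678 0.38049297 0.04181531] [29.2 37.3 81.4 -1.9 61.5 -9.3]
```

View pics/w8.png

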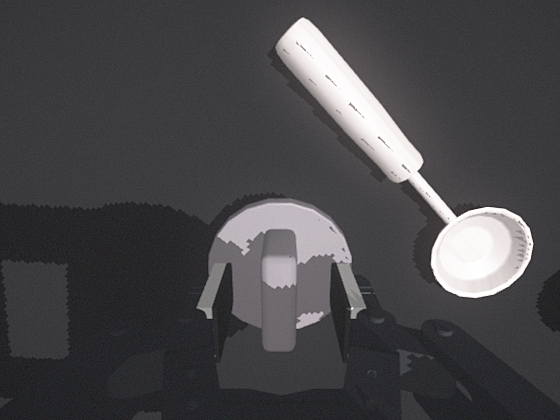

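```bash
python3 -m pendant '[[[0,0,-0.13],0,0.5],[[0,0,0],0,0.2],[[0,0,0],0,0],[[0,0,0],0,0],[[0,0,0],0,0],[[0,0,0],0,0],[[0,0,0],0,0]]' 90
python3 -m pendant '[[[0,0,0.3],0,0],[[0,0,0.6],0,0],[[0,0,0.8],0,0],[[0,0,0.9],0,0],[[0,0,0.9],0,0],[[0,0,0.9],0,0],[[0,0,0.5],0,0],[[0,0,0],0,0],[[0,0,0],0,0]]'
python3 - <<'E'
from h import *
im,d,W=pts('wrist'); save(im,'w9.png'); np.save("w9.npy",W)
s=env.observe(); R=s['tool_rot']; print(np.degrees(np.arctan2(R[1,2],R[0,2])),s['position'],R.round(3),np.round(s['q'],1),s["ft_force"])
E
```

```text
time_s: 13.67
position: [0.4553, 0.3803, 0.0375]
tool_rot: [[0.635, 0.012, 0.772], [-0.772, -0.027, 0.635], [0.028, -1.0, -0.008]]
ft_force: [-1.8, -0.3, 6.0]
grip_width: 0.0126
time_s: 14.42
position: [0.455, 0.3801, 0.184]
tool_rot: [[0.635, 0.012, 0.773], [-0.772, -0.027, 0.635], [0.028, -1.0, -0.008]]
ft_force: [0.3, 0.2, -2.3]
grip_width: 0.0121
39.42013357611423 [0.45465744 0.3799308  0.1828548 ] [[ 0.635  0.01   0.772]
 [-0.772 -0.028  0.635]
 [ 0.028 -1.    -0.01 ]] [ 29.2  28.4  71.5  -1.7  80.3 -10. ] [-0.51121571 -0.22106502 -1.97549288]
```

View pics/w9.png

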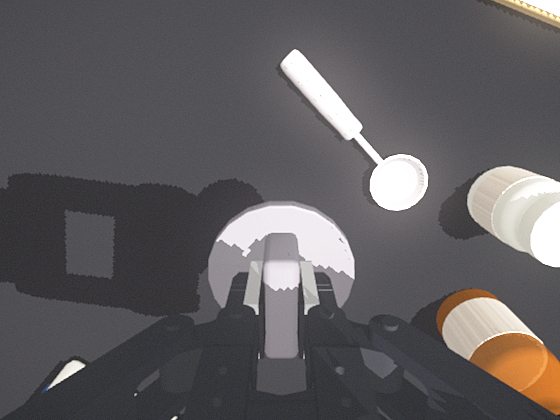

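The cover is held: the flange is at (282,270) and the bar is between the pads. Now I measure the flange's offset and tilt in the hand.

```bash
cat > fl.py <<'E'
from h import *
def flange(tag,name='wrist'):
    s=env.observe(); p=np.array(s['position'])
    im,d,W=pts(name); save(im,tag+'.png')
    top=p[2]-.0375+.0320
    r=np.hypot(W[...,0]-p[0],W[...,1]-p[1])
    m=(abs(W[...,2]-top)<.005)&(r<.04)
    P=W[m]; 
    for _ in range(3):
        A=np.c_[P[:,:2]-p[:2],np.ones(len(P))]; x=np.linalg.lstsq(A,P[:,2],rcond=None)[0]; e=P[:,2]-A@x; P=P[abs(e)<.0015]
    print(tag,len(P),"tilt dz/dx,dz/dy",x[:2].round(4),"z at axis rel. expected",(x[2]-top).round(4))
    c,rad=cv2.minEnclosingCircle(P[:,:2].astype(np.float32)*1000); print("centre",np.round(c,2),"rad",round(rad,2),"minus tcp",(np.array(c)-p[:2]*1000).round(2), p.round(4))
E
python3 -c "
from fl import *
flange('w10')
flange('t10','top')"
```

```text
w10 7311 tilt dz/dx,dz/dy [-0.0101 -0.0088] z at axis rel. expected -0.0006
centre [454.86 380.84] rad 33.98 minus tcp [0.2  0.91] [0.4547 0.3799 0.1829]
t10 103 tilt dz/dx,dz/dy [ 0.0045 -0.0196] z at axis rel. expected -0.0001
centre [456.93 377.46] rad 32.76 minus tcp [ 2.39 -2.36] [0.4545 0.3798 0.1824]
```

The cover sits centred, under 1 mm off, and tilted by about 0.013 rad. I carry it to a stand-off where the same yaw lets the camera see the collar next to the flange.

```bash
python3 -m pendant '[[[0.1,-0.4,0.3],0,0],[[0.2,-0.7,0.3],0,0],[[0.22,-0.9,0.3],0,0],[[0.22,-0.9,0.1],0,0],[[0.22,-0.9,0],0,0],[[0.22,-0.9,0],0,0],[[0.22,-0.9,0],0,0],[[0.22,-0.9,0],0,0],[[0.22,-0.9,0],0,0],[[0.22,-0.9,0],0,0],[[0.22,-0.9,0],0,0],[[0.22,-0.9,0],0,0]]'
python3 -m pendant '[[[0.22,-0.9,0],0,0],[[0.22,-0.9,0],0,0],[[0.22,-0.9,0],0,0],[[0.22,-0.9,0],0,0],[[0.2,-0.7,0],0,0],[[0,0,0],0,0],[[0,0,0],0,0],[[0,0,0],0,0]]'
cat > well.py <<'E'
from h import *
def well(tag):
    im,d,W=pts('wrist'); save(im,tag+'.png')
    m=(W[...,2]>.094)&(W[...,2]<.105)&(np.hypot(W[...,0]-.504,W[...,1]-.0145)<.042)
    c=W[m]; h=cv2.convexHull(c[:,:2].astype(np.float32)*1000)[:,0]
    A=np.c_[2*h,np.ones(len(h))];x=np.linalg.lstsq(A,(h**2).sum(1),rcond=None)[0]
    print("collar",len(c),np.median(c[:,2]),cv2.minEnclosingCircle(c[:,:2].astype(np.float32)*1000),"circ",x[:2],np.sqrt(x[2]+x[0]**2+x[1]**2))
E
python3 - <<'E'
from fl import *
from well import *
flange('w11'); well('w11b')
s=env.observe(); R=s['tool_rot']; print(np.degrees(np.arctan2(R[1,2],R[0,2])),R.round(3),np.round(s['q'],1))
E
```

```text
time_s: 15.57
position: [0.53, 0.0751, 0.2138]
tool_rot: [[0.635, 0.01, 0.773], [-0.772, -0.027, 0.635], [0.028, -1.0, -0.009]]
ft_force: [0.9, -0.3, -1.5]
grip_width: 0.0127
time_s: 16.23
position: [0.5621, -0.0516, 0.2137]
tool_rot: [[0.635, 0.01, 0.773], [-0.772, -0.027, 0.635], [0.027, -1.0, -0.009]]
ft_force: [-0.2, 0.8, -1.3]
grip_width: 0.0122
w11 7322 tilt dz/dx,dz/dy [-0.0091 -0.0078] z at axis rel. expected -0.0006
centre [562.12 -50.87] rad 33.94 minus tcp [0.07 0.74] [ 0.5621 -0.0516  0.2137]
collar 6142 0.0983377390817812 ((504.56365966796875, 15.008654594421387), 36.91400146484375) circ [504.61607825  15.05429907] 36.7218235876546
39.47980946986145 [[ 0.636  0.011  0.772]
 [-0.771 -0.027  0.636]
 [ 0.028 -1.    -0.009]] [-16.6  23.7  74.3  -1.3  81.  -55.9]
```

View pics/w11.png

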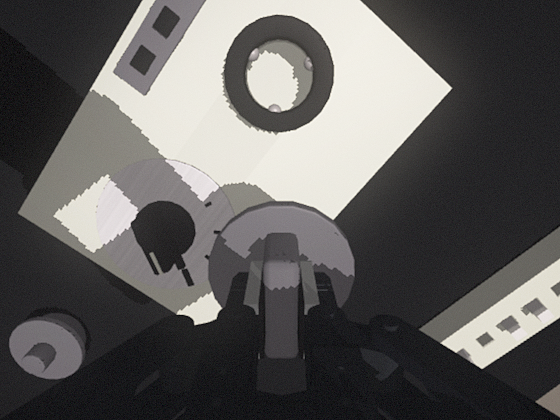

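In the same view the collar centre is at (504.6, 15.0) mm, pixel (278,73). The flange is at (562.1, -50.9). I shift by (-57.3, +66.1) mm and come down to just above the mouth.

```bash
python3 -m pendant '[[[-0.38,0.44,0],0,0],[[-0.38,0.44,0],0,0],[[-0.38,0.44,0],0,0],[[-0.38,0.44,0],0,0],[[-0.39,0.44,0],0,0],[[0,0,0],0,0],[[0,0,-0.4],0,0],[[0,0,-0.8],0,0],[[0,0,-0.6],0,0],[[0,0,-0.4],0,0],[[0,0,0],0,0],[[0,0,0],0,0]]'
python3 - <<'E'
from fl import *
flange('w12')
im,d,W=pts('scene'); save(cv2.resize(im[130:280,150:330],None,fx=4,fy=4,interpolation=cv2.INTER_CUBIC),'s12.png')
E
```

```text
time_s: 17.33
position: [0.5054, 0.0144, 0.1481]
tool_rot: [[0.635, 0.011, 0.772], [-0.772, -0.027, 0.636], [0.028, -1.0, -0.009]]
ft_force: [0.4, 0.1, -1.0]
grip_width: 0.0127
w12 7334 tilt dz/dx,dz/dy [-0.009  -0.0076] z at axis rel. expected -0.0006
centre [505.4   15.32] rad 33.78 minus tcp [0.03 0.89] [0.5054 0.0144 0.1481]
```

View pics/s12.png

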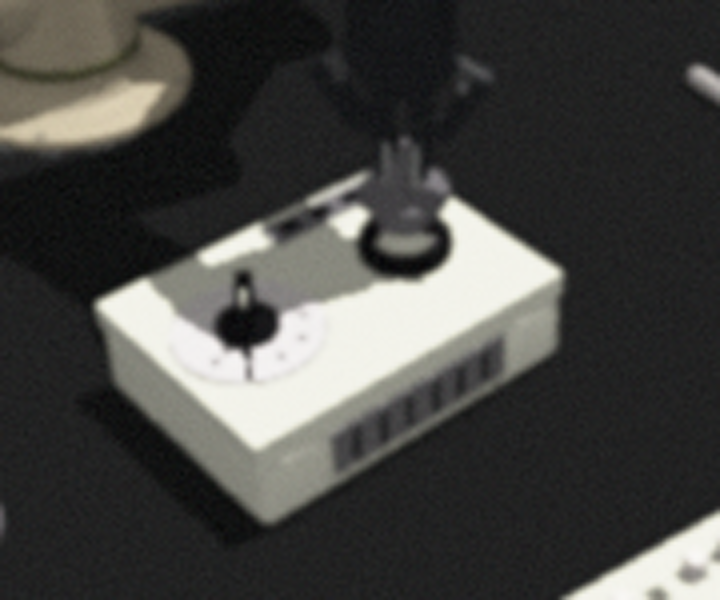

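View pics/w12.png

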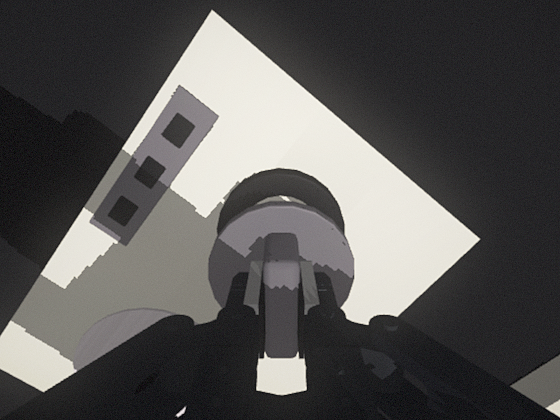

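Both views show the plug over the collar: flange at (505.4, 15.3), well at (504.6, 15.0). I nudge x by 0.6 mm and start the insertion slowly, watching the force.

```bash
python3 -m pendant '[[[-0.02,0,0],0,0],[[0,0,-0.15],0,0],[[0,0,-0.15],0,0],[[0,0,-0.15],0,0],[[0,0,-0.1],0,0],[[0,0,0],0,0],[[0,0,0],0,0]]'
python3 -m pendant '[[[0,0,-0.08],0,0],[[0,0,0],0,0],[[0,0,0],0,0]]'
```

```text
time_s: 18.02
position: [0.5046, 0.0142, 0.1312]
tool_rot: [[0.635, 0.011, 0.773], [-0.772, -0.027, 0.635], [0.028, -1.0, -0.009]]
ft_force: [-0.5, 0.2, -1.9]
grip_width: 0.0124
time_s: 18.27
position: [0.5046, 0.0142, 0.129]
tool_rot: [[0.635, 0.011, 0.773], [-0.772, -0.027, 0.635], [0.028, -1.0, -0.008]]
ft_force: [-0.4, -0.2, -1.8]
grip_width: 0.0125
```

Depth is about 8 mm with no side force, so the plug is in the mouth. Now past the catches.

```bash
python3 -m pendant '[[[0,0,-0.08],0,0],[[0,0,-0.08],0,0],[[0,0,0],0,0],[[0,0,0],0,0]]' 110
python3 -m pendant '[[[0,0,-0.07],0,0],[[0,0,-0.07],0,0],[[0,0,0],0,0],[[0,0,0],0,0]]'
```

```text
time_s: 18.6
position: [0.5051, 0.0141, 0.1246]
tool_rot: [[0.635, 0.013, 0.772], [-0.772, -0.027, 0.635], [0.029, -1.0, -0.007]]
ft_force: [1.2, 0.9, 1.2]
grip_width: 0.0118
time_s: 18.93
position: [0.5047, 0.0143, 0.1195]
tool_rot: [[0.635, 0.011, 0.773], [-0.772, -0.027, 0.635], [0.028, -1.0, -0.008]]
ft_force: [3.3, 0.3, -7.4]
grip_width: 0.012
```

The force rose, then fell to -7.4 N, so the catches are now pulling the plug in. I keep pushing to the collar.

```bash
python3 -m pendant '[[[0,0,-0.08],0,0],[[0,0,-0.08],0,0],[[0,0,0],0,0],[[0,0,0],0,0]]'
python3 -m pendant '[[[0,0,-0.06],0,0],[[0,0,0],0,0],[[0,0,0],0,0]]'
```

```text
time_s: 19.27
position: [0.5039, 0.0143, 0.1142]
tool_rot: [[0.635, 0.009, 0.773], [-0.772, -0.027, 0.635], [0.026, -1.0, -0.01]]
ft_force: [1.0, 0.0, -11.2]
grip_width: 0.0122
time_s: 19.52
position: [0.5046, 0.0142, 0.1137]
tool_rot: [[0.635, 0.011, 0.773], [-0.772, -0.027, 0.635], [0.028, -1.0, -0.008]]
ft_force: [-0.7, 0.6, -2.8]
grip_width: 0.012
```

```bash
python3 -m pendant '[[[0,0,-0.06],0,0],[[0,0,0],0,0],[[0,0,0],0,0]]'
python3 -m pendant '[[[0,0,-0.04],0,0],[[0,0,0],0,0],[[0,0,0],0,0]]'
```

```text
time_s: 19.77
position: [0.5048, 0.0142, 0.1127]
tool_rot: [[0.635, 0.013, 0.772], [-0.772, -0.027, 0.635], [0.029, -1.0, -0.008]]
ft_force: [-3.2, 0.5, 7.2]
grip_width: 0.0119
time_s: 20.02
position: [0.5047, 0.0141, 0.1125]
tool_rot: [[0.635, 0.014, 0.772], [-0.772, -0.028, 0.635], [0.03, -1.0, -0.007]]
ft_force: [-8.0, 0.5, 18.1]
grip_width: 0.012
```

The flange is on the collar, with the TCP at the predicted 0.1125 and 18 N of push. I add a little more and check the seat, the hold and the knob.

```bash
python3 -m pendant '[[[0,0,-0.03],0,0],[[0,0,0],0,0],[[0,0,0],0,0],[[0,0,0],0,0],[[0,0,0],0,0],[[0,0,0],0,0],[[0,0,0],0,0],[[0,0,0],0,0]]'
python3 - <<'E'
from fl import *
flange('w13')
im,d,W=pts('top'); save(cv2.resize(im[195:290,110:430],None,fx=2.5,fy=2.5,interpolation=cv2.INTER_CUBIC),'t13.png'); save(im,'t13full.png')
m=(W[...,2]>.118)&(W[...,2]<.14)&(np.hypot(W[...,0]-.506,W[...,1]+.130)<.025); k=W[m]; print(len(k),k[:,:2].mean(0),cv2.minAreaRect(k[:,:2].astype(np.float32)*1000))
im,d,W=pts('scene'); save(cv2.resize(im[130:280,150:330],None,fx=4,fy=4,interpolation=cv2.INTER_CUBIC),'s13.png')
E
python3 -m pendant '[[[0,0,0],0,0],[[0,0,0],0,0],[[0,0,0],0,0],[[0,0,0],0,0],[[0,0,0],0,0],[[0,0,0],0,0]]'
```

```text
time_s: 20.68
position: [0.5047, 0.0141, 0.1125]
tool_rot: [[0.635, 0.014, 0.772], [-0.772, -0.028, 0.635], [0.031, -1.0, -0.007]]
ft_force: [-10.4, 0.1, 26.2]
grip_width: 0.0122
w13 7387 tilt dz/dx,dz/dy [-0.0012 -0.0037] z at axis rel. expected -0.0006
centre [504.72  15.03] rad 33.76 minus tcp [-0.02  0.92] [0.5047 0.0141 0.1125]
80 [ 0.5085297  -0.13005434] ((508.4483642578125, -130.3148193359375), (12.788171768188477, 43.988853454589844), 56.53882598876953)
time_s: 21.33
position: [0.5047, 0.0141, 0.1125]
tool_rot: [[0.635, 0.014, 0.772], [-0.772, -0.028, 0.635], [0.031, -1.0, -0.007]]
ft_force: [-11.6, 0.1, 25.6]
grip_width: 0.0117
```

View pics/w13.png

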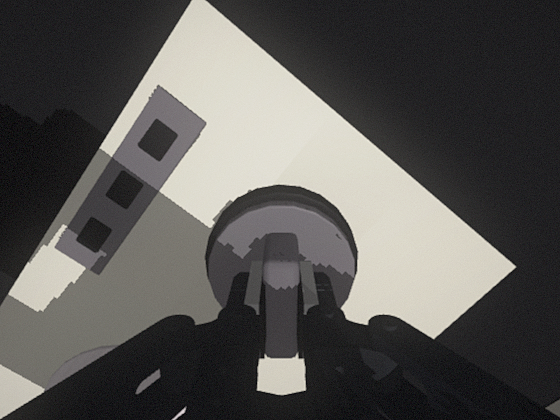

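View pics/s13.png

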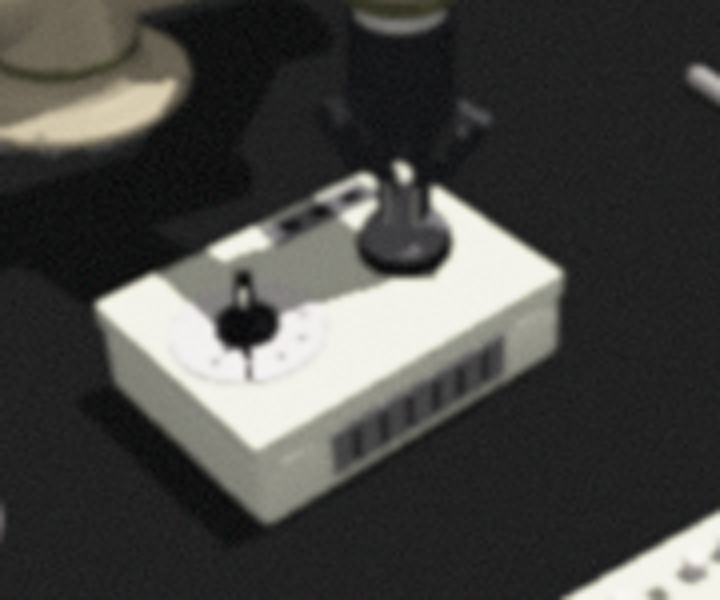

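View pics/t13full.png

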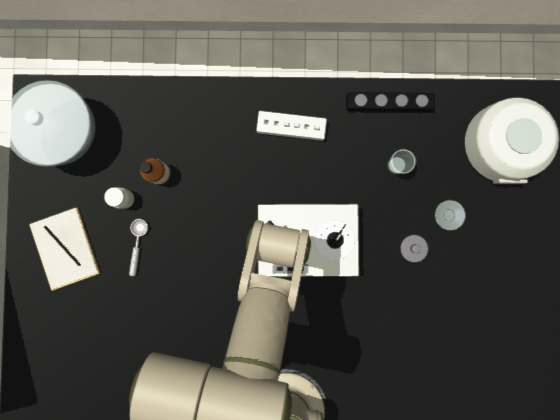

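The cover sits flush: flange top at 106.4 mm against a nominal 107 mm, within 0.2 mm of the axis, tilt 0.004. The push is steady at 26 N, the knob is still on the long mark, and the bystanders are where they started. Handing in.

```bash
python3 -c "
from rig import env
print(env.close_job()); s=env.observe(); print(s['time_s'],s['position'],s['ft_force'],s['grip_width'])"
```

```text
the job is handed in; nothing more can be done
None
the job is handed in; nothing more can be done
```

I turned the selector knob one click clockwise to the long mark. I then pressed the light cover into the well until it snapped past the catches, and handed in at about 21.5 s with the fingers still gripping and pushing.

**Last checks before hand-in:**
- **Cover:** flange top measured at 106.4 mm against a nominal 107 mm. The cover was within about 0.2 mm of the collar's measured centre and tilted about 0.004 rad.
- **Push and grip:** about 26 N downward, steady over more than half a second, with about 11 N of side force along x. The grip was set to 110 N, and the fingers held at about 12 mm on the handle.
- **Knob:** the bar measured about -33°, which matches the long mark.
- **Bystanders:** nothing looked moved in the final top view. I compared them by eye and did not measure them.

**What went wrong or disagreed:**
- **Joint limit:** on the first approach to the cover, joint 6 ran up against its range limit. That left the tool tilted about 1.6°. I backed off and used the same grasp turned by 180°; the cover still went in upright.
- **Camera offset:** the top camera disagreed with the wrist camera by 2 to 3 mm, so I aligned the plug with the wrist camera.

The hand-in gave no verdict, and I could not read the state after it.

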